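Prise open the colour chest with the palette knife

TASK

The palette knife has slid under the riser shelf with only its blade sticking out: get it out, take it by the handle, and prise up the tight lid of the wooden colour chest with the blade, at the thumb nick in its front - not with your fingers. Then swing the lid right back until it stands fully open by itself, and lay the knife flat on the bench, leaving the other things on the bench where they stand.

Things in the scene. Friction and masses are not known exactly. Their poses are not given: they have to be found in the camera images.
- knife: palette knife, 227 mm long, about 80 g, loose. Dark wooden handle 110 long x 20 wide x 16 thick, flat faces, then a thin steel neck (x = 54 to 68 mm) and the blade. Origin in the middle of the handle, 8 mm above the bench when it lies there; x along the knife to the blade tip, z out of the flat face (up at the start). At the start the whole handle is hidden under the riser shelf
- blade: the knife's straight stiff steel blade, fixed to the knife: 105 long x 22 wide (last 15 mm: 14) x 2.4 mm thick; origin at its root on the knife's axis, x to the tip. With the knife lying on the bench it floats level, its middle 8 mm above the bench, and can be gripped across its edges. At the start only its last 55 to 75 mm stick out of the shelf's open front
- knife_tip (a point): end of the blade, on the blade's mid-plane; 172 mm from the knife's origin along its x
- shelf: low plywood riser shelf on the left of the bench, fixed: 420 mm wide (its y), 200 deep (its x), origin under its centre on the bench, open front at its x = -100 mm, which looks roughly to the robot's right. Board underside 62 and top 78 mm above the bench, side cheeks 16 thick and a closed back; jars and saucers up to 85 mm tall stand on the rear half of the board
- chest: shallow wooden colour chest, does not slide: 150 deep (x) x 220 wide (y), walls 8 thick, 48 mm high, plus a flat 10 mm lid that ends flush with all four sides. Origin under its centre on the bench; front (with the thumb nick) towards its -x, hinge along its far side. Its jars inside reach 36 mm above the bench. The bench between chest and shelf is free, 450 to 650 mm ahead of the robot
- nick (a point): centre of the thumb nick on the chest's front face, 43.5 mm above the bench: a slot 70 mm wide and 9 mm high cut through the 8 mm front wall right below the lid (39 to 48 mm above the bench), under the brass strip on the front edge of the lid's top; behind it the chest is free up to the lid's underside for the whole depth of the chest
- hinge (a point): middle of the lid's hinge line, at the lid's underside, 48 mm above the bench and 150 mm behind the front face; the line runs along the chest's y
- lid (a joint): lid angle in rad: 0 closed, grows as the front edge swings up and back, 1.83 at the stop (about 105 degrees). The hinge is stiff, the lid stays at any angle where it is left; lifting it takes about 2 N at its front edge. Lid 165 g
- lid_edge (a point): middle of the lid's front edge, at its underside, 150 mm from the hinge line
- brush_mug: bystander: white mug 76 mm across, 90 tall, full of brushes (200 tall in all), origin under its centre
- tile: bystander: painted white tile 100 x 100 x 8 mm lying flat, origin under its centre
- jar_a: bystander: small colour jar with white cap, 40 mm across, 47 tall, between the shelf and the robot or beside the chest, origin under its centre
- jar_b: bystander: another such jar, at the other of these two places, origin under its centre
- water_pot: bystander: white ceramic water pot 72 mm across, 75 tall, origin under its centre
- saucer: bystander: unglazed saucer 110 mm across, 18 tall, origin under its centre
- vase: bystander: unglazed vase 92 mm across, 125 tall, origin under its centre
- tile_rest: bystander: plaster block 52 x 100 mm on a plywood bat 70 x 120 mm, 26 tall in all, origin under its centre

How it is judged (in metres and radians):
On the way, in this order (a step that is already met when the one before it is completed fails the run):
1. the lid is prised up with the knife: it stands at least 0.2 rad open with the knife against it and no finger on the chest or lid (value of joint lid above 0.2 rad and contact force between knife and chest above 0.2 N and contact force between the fingers and chest below 0.3 N), for 0.06 s.
2. the lid stands fully open, at least 1.7 rad (value of joint lid above 1.7 rad), for 0.1 s.
At the end, for the whole second after the job is handed in: The lid stands at least 1.7 rad open and at rest; the knife lies flat on the bench (within 0.12 rad, its handle's middle less than 14 mm above the bench), at rest and released; the bystanders are within 30 mm of where they stood (value of joint lid above 1.7 rad and velocity of joint lid between -0.05 and 0.05 rad/s and height (world z) of knife below 0.014 m and (angle between knife's own z axis and vertical below 0.12 rad or angle between knife's own z axis and vertical above 3.02 rad) and linear speed of knife below 0.02 m/s); the robot touches nothing.
It fails at once if the fingers push at the chest or lid while the lid is still less than 0.15 rad open (the knife must do the prising) (contact force between the fingers and chest above 1.5 N and value of joint lid below 0.15 rad).
It fails at once if the knife works on the chest while it is held by its blade (contact force between blade and chest above 1 N and contact force between the fingers and blade above 1 N).
It fails at once if a bystander is moved more than 30 mm or knocked over (distance of any of brush_mug, tile, jar_a, jar_b, water_pot, saucer, vase, tile_rest from where it was at the start of the episode above 0.03 m or angle between any of brush_mug, tile, jar_a, jar_b, water_pot, saucer, vase, tile_rest's own z axis and vertical above 0.5 rad).
It also fails if it takes over 54 s, if anything falls off the work surface, if the arm or the gripper's body presses on something with over 40 N, if the wrist force passes 120 N, or if a joint passes its speed limit or range.

ROBOT

A 6-joint arm with a two-finger parallel gripper is mounted at the origin on the work surface. World frame = base frame: x ahead of the robot, y to its left, z up, the work surface at z = 0. Lengths are in mm, angles in degrees, forces in N, time in s.
With the tool pointing down it reaches from about 325 to 775 mm from the base axis. Payload 9.3 kg.
Tool frame: the origin (TCP) lies midway between the tips of the shut fingers; the grasp point (between the pads) lies ctrl.grip_point_offset behind it (ctrl.grip_point_offset is the distance from the TCP to the grasp point, in mm); z points along the fingers, y is the line along which they close (so a half turn about z gives the same grasp; the last joint's range is limited). The gripper opens to 85 mm and grips with 20 to 120 N. Pads are 22 mm wide; open, the fingers measure 114 mm over their backs; the gripper's body (76 mm by 85 mm) begins 54 mm behind the grasp point. The pads swing forward as they close: fully open they stand 13 mm farther back than shut.
Start: joints at [54.912, 14.817, 1.232, 76.415, 0, 81.257], TCP at [244.073, 492.874, 192.279] pointing down, gripper open.
Joint ranges: [-174.27, 174.27], [-52.1, 104.24], [-59.71, 78.15], [-110.17, 111.67], [-87.03, 83.33], [-180, 180]. Speed limits (degrees/s): [127.2, 127.2, 159.86, 180, 180, 180].

INTERFACE

Orientations are given as [roll, pitch, yaw] about the fixed x, y, z axes, in that order (R = Rz(yaw) Ry(pitch) Rx(roll)).
In Python, from station import status, capture, calibration, workorder, ctrl gives the robot as it stands.
- The arm moves only by the tool drive_tool, never from a script. Its argument "series" is text: rows parted by semicolons, each of 7 numbers parted by spaces: the opening, from 0 (shut) to 1 (fully open), then the shift along the tool's x, y, z in m, then the turn, a rotation vector about the tool's x, y, z in degrees. In form: fingers dx dy dz rx ry rz; .... A call has 1 to 8 rows; each row shifts and turns the commanded pose from where the row before left it, along the tool's axes as they then stand; what a row does not reach is not made up. A row lasts 1/8 s, in which the tool goes at most 62.5 mm and 10.7 degrees, less where a joint would pass 70% of its speed; a pose out of reach is approached as far as the arm can. A call with a gripper value outside its range is refused whole. The fingers move at their own pace and stop on an object; "force" is the grip in N (left out, the last holds). Time passes only in rows, so rows that do not move let the fingers close. It gives the time, the measured TCP pose, the force, the opening and the grip force at its end, in the units of the state.
- status.state(): the state, without advancing time (a new reading comes with each control period).
- capture(name): name is "scene" or "top" or "wrist"; returns the picture (384x512x3 uint8, red, green, blue); there is no depth.
- calibration(name): a dict with "fov_y" (degrees; the focal length in pixels is half the picture's height over the tangent of half this angle, whatever the lens; pixels are square), "cx", "cy" (the principal point, pixels), "world_from_camera" (4x4, takes a point from camera to world coordinates). Camera axes: x right, y up, looking along -z (the intrinsics and any distortion apply to the point x, -y, -z); pixel columns grow to the right and rows downward; lengths in mm; the calibration is good to about 2 mm. A picture is of the moment at which its call begins: read the wrist's pose just before it. calibration takes no time and is no camera call; for the wrist camera it gives the pose at the moment of the call.
- workorder.hand_in(): hands the job in; it is judged then, once.
The state is a dict: "t": time; "joint_positions": joint angles; "qd": joint speeds; "tau": joint torques, N m; "tool_pos": TCP position; "tcp_rot": TCP orientation; "wrist_force": force on the tool from outside, world axes, zero at the start; "torque": the same for the moment, N m; "opening": finger opening in mm; "grip_force": force on a finger pad.
Only numpy, scipy, OpenCV 4.12 (cv2) and the standard library are available. Lean on these libraries where they do the work, as an engineer would, in place of code of your own. Each camera call takes 0.05 s, during which the arm holds its last target. There are 200 camera calls.

## Working session

There is one attempt and no reset: what is moved stays moved. The work goes in short steps, Python scripts to look and compute and a tool call to move; the robot and the scene stay as the last step left them, time stands still between calls to the robot, and variables do not carry over. Pictures are saved under pics/ and viewed, at most 10 in all, crops included, and the job is handed in when it is done.

Besides the shell and the picture viewer there is one more tool, called after ">>>" as name(argument=value, ...), one argument or row to a line, values as JSON. drive_tool: Moves the arm, as the interface text tells. Its arguments: {"type":"object","properties":{"series":{"type":"string"},"force":{"type":"number"}},"required":["series"]}

```bash
ls; mkdir -p pics
python3 - <<'E'
from station import status,capture,calibration,ctrl
import cv2,numpy as np
print(status.state()); print(ctrl.grip_point_offset)
for n in ("scene","top"):
    im=capture(n); cv2.imwrite(f"pics/{n}0.png",cv2.resize(im[:,:,::-1],(800,600),interpolation=cv2.INTER_CUBIC)); print(n,calibration(n))
print(calibration("wrist"))
E
```

```text
pics
{'t': 0.0, 'joint_positions': array([5.49130331e+01, 1.48484954e+01, 1.18961210e+00, 7.64159152e+01,
       8.36289648e-04, 8.12541142e+01]), 'qd': array([-0.00597456, -0.09793425, -0.09145075, -0.04544965,  0.0126625 ,
       -0.03845311]), 'tau': array([-4.12143800e-04, -5.55648386e+01,  3.44523311e+01,  1.35981457e-02,
       -1.73933659e-04,  1.40164718e-05]), 'tool_pos': array([243.8683737 , 492.60295672, 191.6866909 ]), 'tcp_rot': array([-1.79926198e+02, -1.21998462e-02,  1.53658910e+02]), 'wrist_force': array([-1.21825651, -0.04557981,  0.05101937]), 'torque': array([-0.00646446,  0.04888203, -0.03392439]), 'grip_force': 0.0, 'opening': 85.44960627036417}
18.700000000000003
scene {'fov_y': 53.01873553142579, 'cx': 261.5385635484092, 'cy': 188.76019789726135, 'world_from_camera': array([[ 3.45314155e-01, -6.30755123e-01,  6.94914462e-01,
         1.29435652e+03],
       [ 9.38306546e-01,  2.17514121e-01, -2.68827886e-01,
        -2.38691110e+02],
       [ 1.84108578e-02,  7.44872863e-01,  6.66952366e-01,
         7.67342868e+02],
       [ 0.00000000e+00,  0.00000000e+00,  
[... 234 characters left out ...]

       [-9.99992446e-01,  3.83618276e-03, -6.26497142e-04,
         8.82619867e+00],
       [-2.47233732e-04,  9.80779011e-02,  9.95178710e-01,
         1.10956218e+03],
       [ 0.00000000e+00,  0.00000000e+00,  0.00000000e+00,
         1.00000000e+00]])}
{'fov_y': 66.06307300822276, 'cx': 256.1470484947986, 'cy': 189.01623489306618, 'world_from_camera': array([[ 4.43539366e-01, -8.48751922e-01, -2.87911454e-01,
         1.69760637e+02],
       [ 8.96253579e-01,  4.19480664e-01,  1.44102374e-01,
         5.30403801e+02],
       [-1.53387915e-03, -3.21956747e-01,  9.46753136e-01,
         3.73443787e+02],
       [ 0.00000000e+00,  0.00000000e+00,  0.00000000e+00,
         1.00000000e+00]])}
```

View pics/scene0.png

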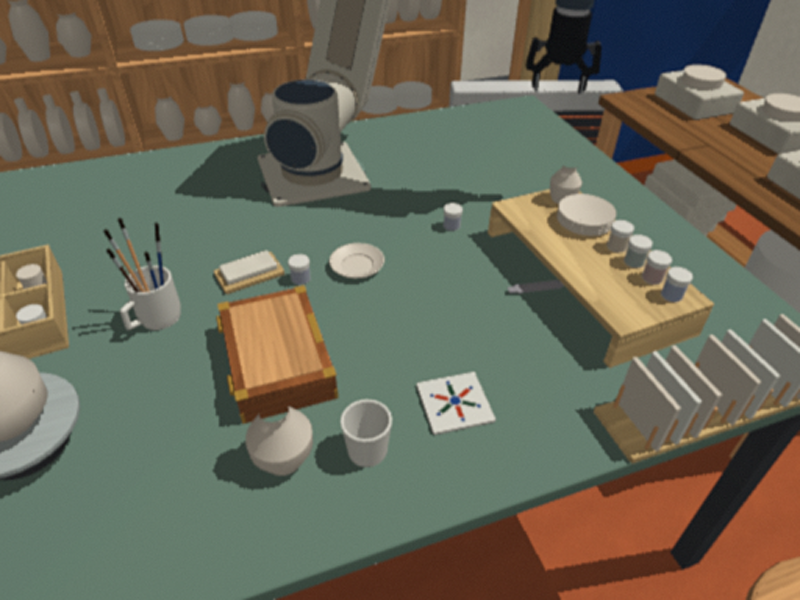

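View pics/top0.png

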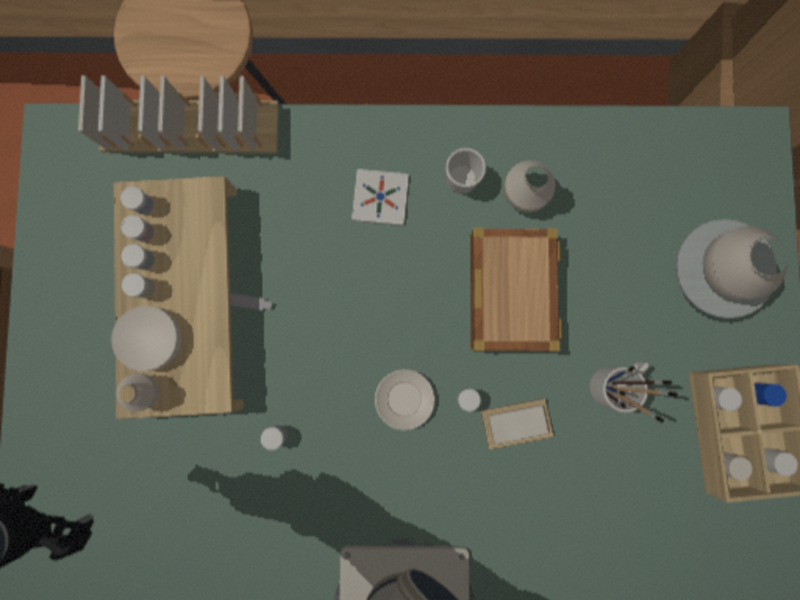

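The scene shows the knife's blade poking out of the shelf, at about (510-560, 288), and the chest at (275, 350). In the top view the blade is at (232-272, 302). The chest is at (472-560, 228-352), with its brass strip and nick on the left (+y) side and the hinge on the right. Next I'll enlarge the knife and chest areas.

```bash
cat > h.py <<'E'
import numpy as np,cv2
from station import status,capture,calibration,ctrl
def proj(c,P):
    T=np.linalg.inv(c['world_from_camera']);p=np.asarray(P,float)@T[:3,:3].T+T[:3,3]
    f=192/np.tan(np.radians(c['fov_y']/2))
    return np.stack([c['cx']+f*p[...,0]/-p[...,2],c['cy']-f*p[...,1]/-p[...,2]],-1)
def px2w(c,uv,z):
    f=192/np.tan(np.radians(c['fov_y']/2));W=c['world_from_camera']
    d=W[:3,:3]@np.array([(uv[0]-c['cx'])/f,-(uv[1]-c['cy'])/f,-1]);o=W[:3,3]
    return o+d*(z-o[2])/d[2]
E
python3 - <<'E'
from h import *
im=capture("top")[:,:,::-1]
a=cv2.resize(im[150:250,130:190],None,fx=6,fy=6,interpolation=cv2.INTER_CUBIC)
b=cv2.resize(im[138:238,292:367],None,fx=6,fy=6,interpolation=cv2.INTER_CUBIC)
cv2.imwrite("pics/crop1.png",cv2.convertScaleAbs(np.hstack([a[:,:350],b]),alpha=1.6))
w=capture("wrist"); cv2.imwrite("pics/w0.png",cv2.resize(w[:,:,::-1],(800,600)))
c=calibration("top")
for n,(u,v),z in [("mug",(620,388),90),("tile",(380,197),8),("jarA",(272,438),47),("jarB",(470,400),47),("pot",(466,162),75),("saucer",(405,400),18),("vase",(530,180),60),("rest",(518,424),26),("shelfFR",(230,178),78),("shelfFL",(232,412),78)]:
    print(n,px2w(c,(u*.64,v*.64),z).round())
E
```

```text
mug [ 406. -369.   90.]
tile [761.  47.   8.]
jarA [314. 234.  47.]
jarB [ 381. -117.   47.]
pot [ 808. -110.   75.]
saucer [379.  -2.  18.]
vase [ 780. -228.   60.]
rest [ 337. -206.   26.]
shelfFR [776. 314.  78.]
shelfFL [362. 297.  78.]
```

View pics/crop1.png

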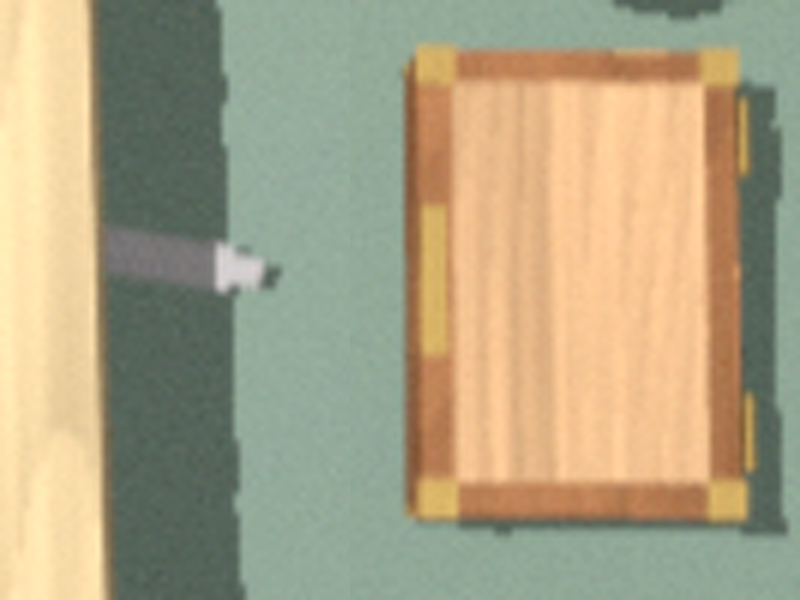

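View pics/w0.png

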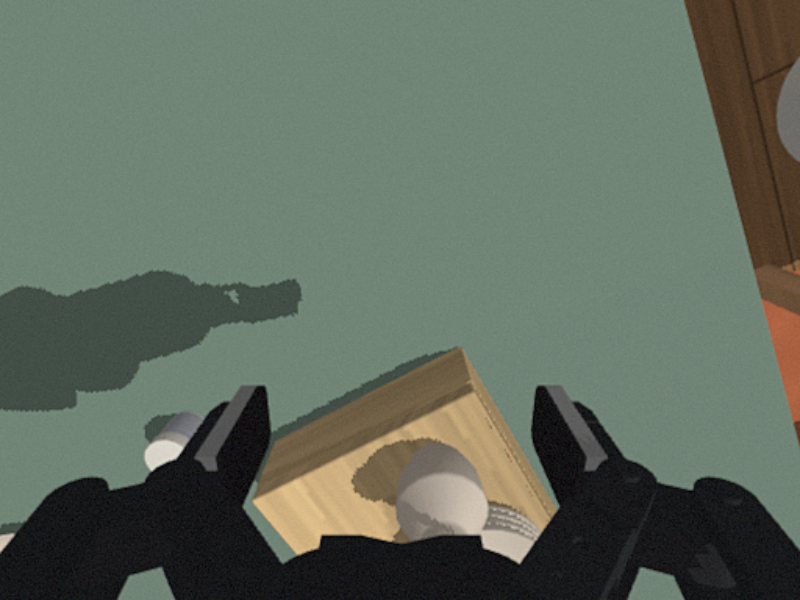

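The crop shows the blade from (105, 253) to its tip at (267, 272). The lid corners are at (415, 47), (738, 47), (748, 520) and (418, 520), and the brass strip over the nick spans y 205-357 on the left edge. The wrist view shows no knife yet. I'll turn these pixels into positions.

Run:
```python
from h import *
c=calibration("top")
k=[px2w(c,(130+x/6,150+y/6),8) for x,y in [(105,253),(217,267),(267,272)]]
print(np.round(k,1)); d=k[2]-k[0]; print("knife yaw",np.degrees(np.arctan2(d[1],d[0])),np.linalg.norm(d))
q=[px2w(c,(292+(x-350)/6,138+y/6),58) for x,y in [(415,47),(738,47),(748,520),(418,520),(418,205),(418,357)]]
print(np.round(q,1)); q=np.array(q)
for a,b in [(0,1),(3,2),(0,3),(1,2)]:
    d=q[b]-q[a]; print(np.linalg.norm(d),np.degrees(np.arctan2(d[1],d[0])))
print("centre",q[:4].mean(0),"shelf front",px2w(c,(130+97/6,150),78),px2w(c,(130+112/6,250),78))
```

```text
[[561.8 326.5   8. ]
 [555.2 271.5   8. ]
 [552.8 247.    8. ]]
knife yaw -96.47403618919097 79.9720415195966
[[ 690.9 -124.2   58. ]
 [ 691.4 -276.8   58. ]
 [ 468.9 -276.4   58. ]
 [ 468.3 -123.7   58. ]
 [ 615.5 -124.9   58. ]
 [ 544.  -124.3   58. ]]
152.61411250134276 -89.78082761077809
152.73759399087598 -89.77782942615696
222.5652105509204 179.87456508598953
222.5565097632397 179.90634161937072
centre [ 579.86630537 -200.25896605   58.        ] shelf front [673.05380283 313.73458554  78.        ] [398.24335262 298.0810969   78.        ]
```

```bash
cat >> h.py <<'E'
from scipy.spatial.transform import Rotation as Ro
def plan(pos,rpy,N,g,dec=4):
    "rows from the measured pose to TCP pos (mm), rpy (deg)"
    s=status.state(); p=np.array(s['tool_pos']); R=Ro.from_euler('xyz',s['tcp_rot'],degrees=True)
    Rt=Ro.from_euler('xyz',rpy,degrees=True); p0=p.copy();R0=R
    rv=(R0.inv()*Rt).as_rotvec(degrees=True)
    rows=[]
    for i in range(1,N+1):
        pt=p0+(np.array(pos)-p0)*i/N; Ri=R0*Ro.from_rotvec(rv*i/N,degrees=True)
        d=np.round(R.inv().apply(pt-p)/1000,dec); r=np.round((R.inv()*Ri).as_rotvec(degrees=True),1)
        p=p+R.apply(d*1000); R=R*Ro.from_rotvec(r,degrees=True)
        rows.append(' '.join(f'{v:g}' for v in [g,*d,*r]))
    for i in range(0,N,8): print('; '.join(rows[i:i+8]))
E
python3 -c "
from h import *
plan((554,256,120),(180,0,-96.5),14,1,3)"
```

```text
1 -0.027 -0.005 0.005 -0 -0 -7.8; 1 -0.027 -0.009 0.005 -0 -0 -7.9; 1 -0.025 -0.013 0.005 -0 -0 -7.8; 1 -0.023 -0.016 0.006 -0 -0 -7.9; 1 -0.02 -0.018 0.005 -0 -0 -7.8; 1 -0.018 -0.022 0.005 -0 -0 -7.9; 1 -0.015 -0.023 0.005 -0 -0 -7.8; 1 -0.011 -0.026 0.005 -0 -0 -7.9
1 -0.008 -0.027 0.005 0 -0 -7.8; 1 -0.004 -0.027 0.005 0 -0 -7.9; 1 -0 -0.028 0.006 0 -0 -7.8; 1 0.003 -0.028 0.005 0 -0 -7.9; 1 0.008 -0.026 0.005 0 -0 -7.8; 1 0.011 -0.026 0.005 0 -0 -7.8
```

>>> drive_tool(
  series="1 -0.027 -0.005 0 0 0 -7.8; 1 -0.027 -0.009 0 0 0 -7.9; 1 -0.025 -0.013 0 0 0 -7.8; 1 -0.023 -0.016 0 0 0 -7.9; 1 -0.02 -0.018 0 0 0 -7.8; 1 -0.018 -0.022 0 0 0 -7.9; 1 -0.015 -0.023 0 0 0 -7.8; 1 -0.011 -0.026 0 0 0 -7.9",
)

```text
t: 1.2
tool_pos: [422.0, 356.8, 192.1]
tcp_rot: [180.0, -0.0, -143.3]
wrist_force: [-0.1, 0.2, 0.2]
opening: 84.9
grip_force: 0.0
```

>>> drive_tool(
  series="1 -0.008 -0.027 0.005 0 0 -7.8; 1 -0.004 -0.027 0.005 0 0 -7.9; 1 0 -0.028 0.01 0 0 -7.8; 1 0.003 -0.028 0.01 0 0 -7.9; 1 0.008 -0.026 0.015 0 0 -7.8; 1 0.011 -0.026 0.015 0 0 -7.8; 1 0 0 0.012 0 0 0; 1 0 0 0 0 0 0",
)

```text
t: 2.2
tool_pos: [552.9, 255.7, 119.2]
tcp_rot: [179.9, -0.0, -96.7]
wrist_force: [-0.6, 0.2, 0.1]
opening: 85.5
grip_force: 0.0
```

Run:
```python
from h import *
s=status.state(); print(s['t'],s['tool_pos'],s['tcp_rot'],s['joint_positions'])
w=capture("wrist"); cv2.imwrite("pics/w1.png",cv2.resize(w[:,:,::-1],(800,600),interpolation=cv2.INTER_CUBIC))
```

```text
2.2 [552.92679557 255.74669412 119.22598101] [ 1.79870234e+02 -4.52648511e-02 -9.66626987e+01] [ 1.69288656e+01  2.22748539e+01  1.49252486e+00  6.93547072e+01
  1.04526673e-02 -6.64083970e+01]
```

View pics/w1.png

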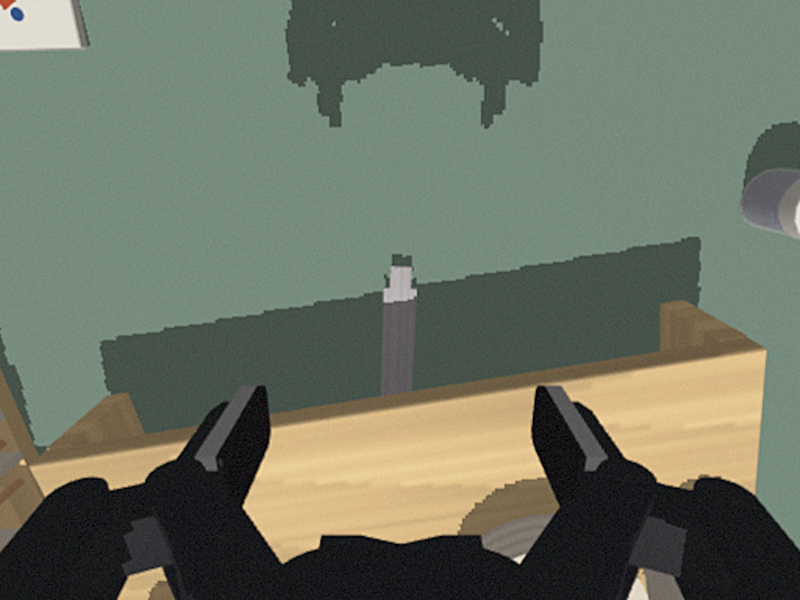

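The wrist view shows the blade clearly: tip at (402, 266), shoulder at (400, 302), and it goes under the shelf edge at (397, 393).

Run:
```python
from h import *
c=calibration("wrist")
k=[px2w(c,(x*.64,y*.64),9) for x,y in [(402,266),(400,302),(397,393)]]
print(np.round(k,1)); d=k[0]-k[2]; print(np.degrees(np.arctan2(d[1],d[0])))
for x,y in[(140,432),(765,350)]: print(px2w(c,(x*.64,y*.64),78))
```

```text
[[551.5 253.2   9. ]
 [555.7 277.9   9. ]
 [565.9 346.9   9. ]]
-98.71000371540212
[708.84959329 314.60051996  78.        ]
[362.53642117 303.02066059  78.        ]
```

```bash
python3 -c "
from h import *
plan((554,261,2),(180,0,-97.5),7,1,4)"
```

```text
1 -0.0007 -0.0001 0.0169 0 -0 0.1; 1 -0.0007 -0 0.0168 0 -0 0.2; 1 -0.0007 -0.0001 0.0169 0 -0 0.1; 1 -0.0007 -0 0.0169 0 -0 0.1; 1 -0.0007 -0.0001 0.0169 0 -0 0.1; 1 -0.0008 -0 0.0168 0 -0 0.2; 1 -0.0007 -0.0001 0.0169 0.1 -0 0.1
```

>>> drive_tool(
  series="1 -0.0007 0 0.0169 0 0 0.1; 1 -0.0007 0 0.0168 0 0 0.2; 1 -0.0007 0 0.0169 0 0 0.1; 1 -0.0007 0 0.0169 0 0 0.1; 1 -0.0007 0 0.0169 0 0 0.1; 1 -0.0008 -0.0002 0.0168 0 0 0.2; 1 -0.0007 -0.0001 0.0169 0 0 0.1; 1 0 0 0 0 0 0",
)

```text
t: 3.25
tool_pos: [553.9, 260.7, 0.9]
tcp_rot: [179.9, -0.1, -97.4]
wrist_force: [0.5, -0.6, 0.1]
opening: 85.5
grip_force: 0.0
```

>>> drive_tool(
  series="0 0 0 0 0 0 0; 0 0 0 0 0 0 0; 0 0 0 0 0 0 0; 0 0 0 0 0 0 0; 0 0 0 0 0 0 0; 0 0 0 0 0 0 0; 0 0 0 0 0 0 0; 0 0 0 0 0 0 0",
  force=40,
)

```text
t: 4.25
tool_pos: [554.8, 260.7, 2.1]
tcp_rot: [180.0, -0.0, -97.4]
wrist_force: [-0.5, -0.7, 0.2]
opening: -0.1
grip_force: 0.0
```

Run:
```python
from h import *
w=capture("wrist")[:,:,::-1]; t=capture("top")[:,:,::-1]
a=cv2.resize(w[150:340,160:352],(400,396),interpolation=cv2.INTER_CUBIC)
b=cv2.resize(t[160:226,130:196],(396,396),interpolation=cv2.INTER_CUBIC)
cv2.imwrite("pics/w2.png",cv2.convertScaleAbs(np.hstack([a,b]),alpha=1.5))
```

```text
(no output)
```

View pics/w2.png

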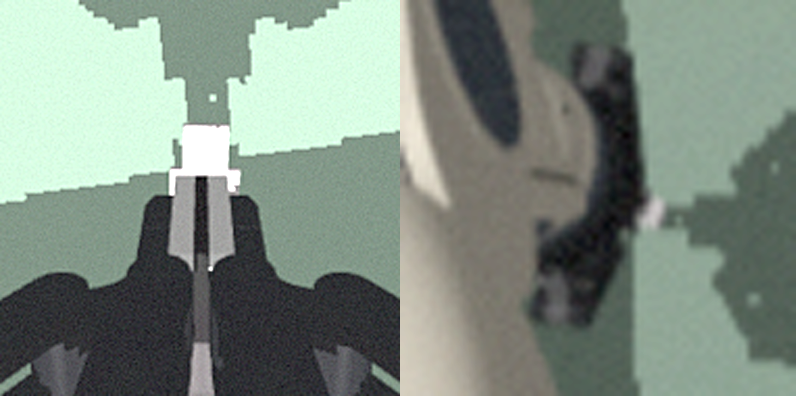

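Run:
```python
from h import *
c=calibration("wrist"); s=status.state();R=Ro.from_euler('xyz',s['tcp_rot'],degrees=True)
print(s['opening'],s['grip_force'],s['tool_pos'])
for o in [(11,0,0),(0,0,0),(11,0,-5),(11,11,0),(11,-11,0),(11,0,-18.7),(11,0,-40)]:
    uv=proj(c,s['tool_pos']+R.apply(o)); print(o,(uv-[160,150])*2.083)
for u,v in [(205,125),(182,178),(228,178),(205,195)]:
    print(px2w(c,(160+u/2.083,150+v/2.083),9))
```

```text
0.4571424411517383 0.0 [554.83079157 260.71896479   2.1749456 ]
(11, 0, 0) [199.80099834 109.32416755]
(0, 0, 0) [199.7997246  141.14215523]
(11, 0, -5) [199.77476548 115.20739687]
(11, 11, 0) [234.53447441 109.34463282]
(11, -11, 0) [165.07048106 109.30370402]
(11, 0, -18.7) [199.69569775 132.93986763]
(11, 0, -40) [199.54679412 166.3343944 ]
[552.1337614  252.50545246   9.        ]
[561.66884382 269.59075302   9.        ]
[547.20991044 271.46932647   9.        ]
[555.20892074 276.54896124   9.        ]
```

Run:
```python
from h import *
t=capture("scene")[:,:,::-1].copy(); c=calibration("scene"); s=status.state();R=Ro.from_euler('xyz',s['tcp_rot'],degrees=True)
P=[s['tool_pos']+R.apply(o) for o in [(0,0,0),(0,0,-18.7),(0,0,-72)]]+[(552.5,248,8)]
uv=proj(c,P); print(uv)
u0,v0=(uv[0]-[48,50]).astype(int); k=6
a=cv2.resize(t[v0:v0+80,u0:u0+100],None,fx=k,fy=k,interpolation=cv2.INTER_CUBIC); a=cv2.convertScaleAbs(a,alpha=1.6)
for p,col in zip(uv,[(0,0,255),(0,255,255),(255,0,255),(255,0,0)]): cv2.circle(a,tuple(int(x) for x in (p-[u0,v0])*k),4,col,1)
cv2.imwrite("pics/s1.png",a)
```

```text
[[327.69499672 187.05871514]
 [328.53076089 182.36157796]
 [331.01592441 168.39453511]
 [323.81678341 186.02944681]]
```

View pics/s1.png

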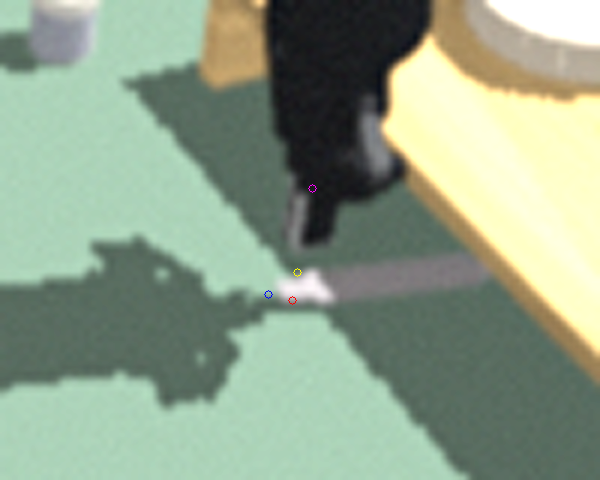

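The scene crop shows the shut fingertips at (310, 246), but the reported TCP projects to (292, 300), so the real tips sit about 37 mm higher than reported. I'll confirm that with a gentle touch on the bare bench in front of the knife.

>>> drive_tool(
  series="0 0.025 0 0 0 0 0; 0 0.025 0 0 0 0 0; 0 0 0 0.01 0 0 0; 0 0 0 0.01 0 0 0; 0 0 0 0.003 0 0 0; 0 0 0 0.002 0 0 0; 0 0 0 0.002 0 0 0; 0 0 0 0 0 0 0",
)

```text
t: 5.4
tool_pos: [548.3, 211.3, -24.8]
tcp_rot: [-180.0, 0.0, -97.4]
wrist_force: [-0.1, -0.4, -0.5]
opening: -0.1
grip_force: 0.0
```

The tips reach 25 mm below the reported zero with no contact, so the offset is real. I'll keep going down slowly.

>>> drive_tool(
  series="0 0 0 0.002 0 0 0; 0 0 0 0.002 0 0 0; 0 0 0 0.001 0 0 0; 0 0 0 0.001 0 0 0; 0 0 0 0.001 0 0 0; 0 0 0 0.001 0 0 0; 0 0 0 0 0 0 0",
)

```text
t: 6.28
tool_pos: [548.3, 211.1, -32.9]
tcp_rot: [180.0, -0.0, -97.4]
wrist_force: [0.0, 0.0, -0.2]
opening: 0.0
grip_force: 0.0
```

>>> drive_tool(
  series="0 0 0 0.001 0 0 0; 0 0 0 0.001 0 0 0; 0 0 0 0.001 0 0 0; 0 0 0 0.001 0 0 0; 0 0 0 0 0 0 0",
)

```text
t: 6.9
tool_pos: [548.3, 211.1, -36.9]
tcp_rot: [180.0, -0.0, -97.4]
wrist_force: [-1.1, -0.1, 0.8]
opening: 0.0
grip_force: 0.0
```

>>> drive_tool(
  series="0 0 0 0.001 0 0 0; 0 0 0 0 0 0 0",
)

```text
t: 7.15
tool_pos: [548.3, 211.1, -37.9]
tcp_rot: [180.0, -0.0, -97.4]
wrist_force: [-0.6, -1.1, 0.2]
opening: 0.0
grip_force: 0.0
```

>>> drive_tool(
  series="0 0 0 0.001 0 0 0; 0 0 0 0 0 0 0; 0 0 0 0.001 0 0 0; 0 0 0 0 0 0 0",
)

```text
t: 7.65
tool_pos: [548.4, 211.2, -38.9]
tcp_rot: [-180.0, 0.0, -97.4]
wrist_force: [-3.8, 0.0, 9.1]
opening: 0.3
grip_force: 4.8
```

>>> drive_tool(
  series="1 0 0 -0.04 0 0 0; 1 0 0 0 0 0 0; 1 0 0 0 0 0 0; 1 -0.024 0 0 0 0 0; 1 -0.024 0 0 0 0 0; 1 0 0 0.02 0 0 0; 1 0 0 0.01 0 0 0; 1 0 0 0.0068 0 0 0",
)

```text
t: 8.65
tool_pos: [554.1, 258.8, -37.6]
tcp_rot: [179.9, -0.0, -97.4]
wrist_force: [-0.1, -0.8, -0.3]
opening: 85.6
grip_force: 0.0
```

>>> drive_tool(
  series="0 0 0 0 0 0 0; 0 0 0 0 0 0 0; 0 0 0 0 0 0 0; 0 0 0 0 0 0 0; 0 0 0 0 0 0 0; 0 0 0 0 0 0 0",
  force=40,
)

```text
t: 9.4
tool_pos: [554.6, 258.7, -36.5]
tcp_rot: [-180.0, -0.0, -97.4]
wrist_force: [-0.0, -1.0, -0.3]
opening: 13.3
grip_force: 39.0
```

>>> drive_tool(
  series="0 0.01 0 0 0 0 0; 0 0.025 0 0 0 0 0; 0 0.03 0 0 0 0 0; 0 0.03 0 0 0 0 0; 0 0.03 0 0 0 0 0; 0 0.03 0 0 0 0 0; 0 0.03 0 0 0 0 0; 0 0.03 0 0 0 0 0",
)

```text
t: 10.4
tool_pos: [526.2, 44.2, -36.5]
tcp_rot: [-180.0, 0.0, -97.5]
wrist_force: [0.9, 1.0, -0.2]
opening: 13.3
grip_force: 39.0
```

>>> drive_tool(
  series="0 0 0 0 0 0 0; 1 0 0 0 0 0 0; 1 0 0 0 0 0 0; 1 0 0 0 0 0 0; 1 0 0 -0.04 0 0 0; 1 -0.05 0 -0.06 0 0 0; 1 -0.05 0 -0.03 0 0 0; 1 0 0 0 0 0 0",
)

```text
t: 11.4
tool_pos: [539.8, 138.1, 83.9]
tcp_rot: [-179.7, 0.1, -97.2]
wrist_force: [0.4, -0.3, -0.1]
opening: 85.6
grip_force: 0.0
```

Run:
```python
from h import *
s=status.state(); print(s['t'],s['tool_pos'],s['tcp_rot'])
t=capture("top")[:,:,::-1]; w=capture("wrist")[:,:,::-1]
a=cv2.resize(t[130:230,135:285],(600,400),interpolation=cv2.INTER_CUBIC)  # x4
cv2.imwrite("pics/k2.png",cv2.convertScaleAbs(np.vstack([cv2.resize(a,(450,300)),cv2.resize(w,(450,300))]),alpha=1.3))
```

```text
11.4 [539.84996982 138.08306854  83.85221307] [-1.79733476e+02  9.14952067e-02 -9.71980595e+01]
```

View pics/k2.png

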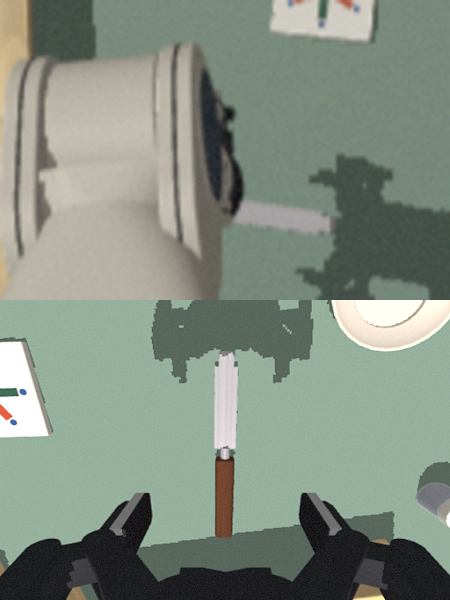

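The knife is fully out and lies straight. In the lower pane the blade tip is at (227, 352) and the handle runs from (225, 459) to (224, 537).

Run:
```python
from h import *
c=calibration("wrist")
for u,v,z in [(227,352,9),(225,459,16),(224,537,16)]:
    print(px2w(c,(u/.8789,(v-300)/.78125),z).round(1))
c=calibration("top")
print(px2w(c,(135+332/3,130+224/3),9))
```

```text
[523.7  37.7   9. ]
[540.  150.8  16. ]
[555.1 258.6  16. ]
[526.15879177  38.13892099   9.        ]
```

```bash
python3 -c "
from h import *
plan((545.7,192,-36.2),(180,0,-97.9),8,1,4)"
```

```text
1 -0.0071 -0.0001 0.0147 0 -0 0.1; 1 -0.0072 0 0.0146 0 -0 0; 1 -0.0071 -0 0.0147 0 -0 0.1; 1 -0.0071 -0.0001 0.0147 0 -0 0.1; 1 -0.0072 0 0.0147 0 -0 0.1; 1 -0.0071 0 0.0146 0 -0 0; 1 -0.0071 0 0.0147 0 -0 0.1; 1 -0.0071 0 0.0147 0 -0 0.1
```

>>> drive_tool(
  series="1 -0.0071 0 0.0147 0 0 0.1; 1 -0.0072 0 0.0146 0 0 0; 1 -0.0071 0 0.0147 0 0 0.1; 1 -0.0071 0 0.0147 0 0 0.1; 1 -0.0072 0 0.0147 0 0 0.1; 1 -0.0071 0 0.0146 0 0 0; 1 -0.0071 0 0.0147 0 0 0.1; 1 -0.0071 0 0.0147 0 0 0.1",
)

```text
t: 12.5
tool_pos: [546.1, 191.7, -37.0]
tcp_rot: [-180.0, -0.0, -98.1]
wrist_force: [0.2, -0.2, 0.9]
opening: 85.3
grip_force: 0.0
```

>>> drive_tool(
  series="1 0 0 0 0 0 0; 0 0 0 0 0 0 0; 0 0 0 0 0 0 0; 0 0 0 0 0 0 0; 0 0 0 0 0 0 0; 0 0 0 0 0 0 0; 0 0 0 0 0 0 0",
  force=110,
)

```text
t: 13.38
tool_pos: [546.3, 191.2, -35.2]
tcp_rot: [-179.9, 0.0, -98.1]
wrist_force: [-1.6, -0.1, 7.7]
opening: 16.7
grip_force: 108.4
```

>>> drive_tool(
  series="0 0 0 -0.01 0 0 0; 0 0 0 -0.03 0 0 0; 0 0 0 -0.03 0 0 0; 0 0 0 0 0 0 0",
)

```text
t: 13.88
tool_pos: [547.5, 191.6, 36.6]
tcp_rot: [-179.8, 0.1, -98.0]
wrist_force: [0.0, -1.0, -0.5]
opening: 17.1
grip_force: 107.9
```

```bash
python3 -c "
from h import *
print(status.state()['tool_pos'],status.state()['opening'])
plan((580,62,15),(180,0,-90.2),8,0,4)"
```

```text
[547.53342185 191.58524984  36.6450594 ] 17.087732676333374
0 0.0155 -0.0063 0.0027 -0 0 -1; 0 0.0156 -0.006 0.0027 -0.1 0 -1; 0 0.0156 -0.0057 0.0027 0 0 -0.9; 0 0.0158 -0.0055 0.0027 -0 0 -1; 0 0.0159 -0.0052 0.0027 -0.1 0 -1; 0 0.0159 -0.0049 0.0027 0 0.1 -1; 0 0.0161 -0.0047 0.0027 -0 -0 -1; 0 0.0161 -0.0044 0.0027 -0.1 -0 -0.9
```

>>> drive_tool(
  series="0 0.0155 -0.0063 0.0027 0 0 -1; 0 0.0156 -0.006 0.0027 0 0 -1; 0 0.0156 -0.0057 0.0027 0 0 -1; 0 0.0158 -0.0055 0.0027 0 0 -1; 0 0.0159 -0.0052 0.0027 0 0 -1; 0 0.0159 -0.0049 0.0027 0 0 -1; 0 0.0161 -0.0047 0.0027 0 0 -1; 0 0.0161 -0.0044 0.0027 0 0 -0.8",
)

```text
t: 14.88
tool_pos: [578.1, 61.1, 11.5]
tcp_rot: [179.9, 0.0, -90.2]
wrist_force: [-0.0, -0.5, -1.5]
opening: 17.0
grip_force: 107.8
```

>>> drive_tool(
  series="0 0 0 0 0 0 0; 0 0 0 0 0 0 0",
)

```text
t: 15.12
tool_pos: [578.1, 62.1, 12.0]
tcp_rot: [180.0, 0.0, -90.3]
wrist_force: [-0.4, -0.4, -0.8]
opening: 16.9
grip_force: 107.8
```

Run:
```python
from h import *
s=status.state(); print(s['t'],s['tool_pos'],s['tcp_rot'])
t=capture("scene")[:,:,::-1]; w=capture("wrist")[:,:,::-1]
c=calibration("scene"); p=proj(c,[(580,-20,50)])[0]; u0,v0=(p-[65,50]).astype(int); print(u0,v0)
a=cv2.resize(t[v0:v0+100,u0:u0+130],(520,400),interpolation=cv2.INTER_CUBIC)
b=cv2.resize(w[20:340,145:369],(280,400),interpolation=cv2.INTER_CUBIC)
cv2.imwrite("pics/k3.png",cv2.convertScaleAbs(np.hstack([a,b]),alpha=1.4))
```

```text
15.125 [578.10756141  62.08117802  12.03425252] [ 1.79951422e+02  1.38821794e-02 -9.02657875e+01]
176 152
```

View pics/k3.png

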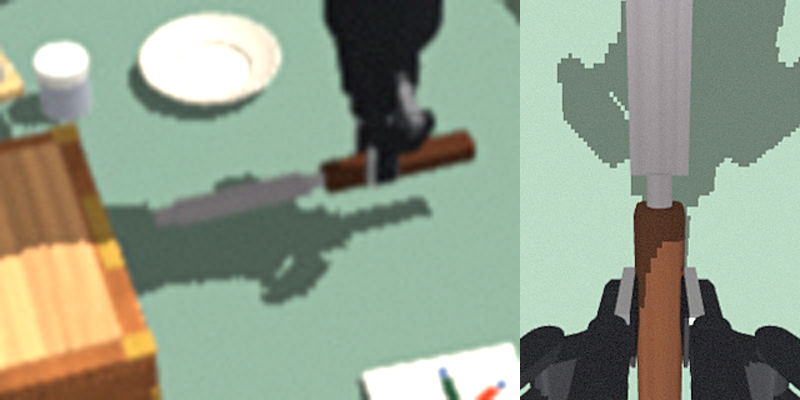

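The knife is held by the handle, just forward of the middle, with the blade flat. Its tip is at scene crop (157, 217). I'll work out the tip's height and pitch.

Run:
```python
from h import *
c=calibration("scene"); f=192/np.tan(np.radians(c['fov_y']/2));W=c['world_from_camera'];o=W[:3,3]
for n,(u,v) in dict(tip=(157,217),neck=(322,181),tail=(474,143),ring=(325,175)).items():
    uv=(176+u/4,152+v/4); d=W[:3,:3]@np.array([(uv[0]-c['cx'])/f,-(uv[1]-c['cy'])/f,-1])
    print(n,(o+d*(578-o[0])/d[0]).round(1))
print((proj(c,[(578,-95,55),(578,62,55),(578,117,55),(580,-125,58),(580,-125,48)])-[176,152])*4)
c=calibration("wrist")
for u,v,z in [(660,0,56),(660,172,56),(660,203,64)]:
    print(px2w(c,(145+(u-520)*.8,20+v*.8),z).round(1))
```

```text
tip [578.  -90.8  55.8]
neck [578.   24.4  53. ]
tail [578.  136.9  54.8]
ring [578.   26.5  57.9]
[[150.88191815 219.35131339]
 [373.80057237 166.55496419]
 [447.7279032  149.04591728]
 [106.50026186 228.7280551 ]
 [107.7798486  239.57912248]]
[577.5 -46.6  56. ]
[577.6  11.4  56. ]
[577.7  21.3  64. ]
```

>>> drive_tool(
  series="0 0 0 0.006 0 0 0; 0 0 0 0.0057 0 0 0; 0 0 0 0 0 0 0; 0 0.015 0 0 0 0 0; 0 0.012 0 0 0 0 0; 0 0.008 0 0 0 0 0; 0 0.008 0 0 0 0 0; 0 0 0 0 0 0 0",
)

```text
t: 16.23
tool_pos: [578.4, 17.9, 0.7]
tcp_rot: [-180.0, -0.0, -90.3]
wrist_force: [0.7, -0.1, -0.7]
opening: 16.5
grip_force: 107.8
```

>>> drive_tool(
  series="0 0.01 0 0 0 0 0; 0 0.01 0 0 0 0 0; 0 0.01 0 0 0 0 0; 0 0.008 0 0 0 0 0; 0 0 0 0 0 0 0",
)

```text
t: 16.85
tool_pos: [578.3, -20.0, 0.7]
tcp_rot: [-180.0, -0.0, -90.3]
wrist_force: [-0.8, 1.1, -0.5]
opening: 16.9
grip_force: 107.8
```

>>> drive_tool(
  series="0 0 0 -0.003 0 1 0; 0 0 0 -0.003 0 1 0; 0 0 0 -0.003 0 1 0; 0 0 0 0 0 0 0",
)

```text
t: 17.35
tool_pos: [578.2, -18.4, 9.9]
tcp_rot: [-180.0, -3.0, -90.2]
wrist_force: [-0.2, 0.1, -2.8]
opening: 16.9
grip_force: 107.9
```

>>> drive_tool(
  series="0 0 0 -0.006 0 0 0; 0 0 0 -0.006 0 0 0; 0 0 0 -0.006 0 0 0; 0 0 0 -0.006 0 0 0; 0 0 0 0 0 0 0",
)

```text
t: 17.98
tool_pos: [578.5, -17.9, 34.3]
tcp_rot: [-179.9, -3.0, -90.2]
wrist_force: [-0.7, -0.5, -3.2]
opening: 16.9
grip_force: 107.9
```

Run:
```python
from h import *
s=status.state(); p=np.array(s['tool_pos']); R=Ro.from_euler('xyz',s['tcp_rot'],degrees=True); print(p,s['tcp_rot'],s['wrist_force'])
c=calibration("scene"); cv2.imwrite("pics/s4.png",capture("scene")[:,:,::-1])
th=np.linspace(.36,1.74,17); T=np.c_[0*th,-275+110*np.cos(th),48+110*np.sin(th)]; T[:,0]=p[0]+(579-p[0])*np.arange(17)/16
d=T-T[0]; d[:,0]=0
q=np.zeros(3)
rows=[]
for i in range(1,17):
    r=np.round(R.inv().apply(d[i]-q)/1000,4); q=q+R.apply(r*1000); rows.append('0 '+' '.join(f'{v:g}' for v in r)+' 0 0 0')
print('; '.join(rows[:8]));print('; '.join(rows[8:])); print(q)
```

```text
[578.54027579 -17.91410764  34.31019553] [-179.94339176   -3.00430018  -90.24940474] [-0.67202101 -0.49724221 -3.23806107]
0 0.0042 -0 -0.0085 0 0 0; 0 0.0049 -0.0001 -0.0081 0 0 0; 0 0.0055 0 -0.0077 0 0 0; 0 0.0062 -0 -0.0072 0 0 0; 0 0.0069 -0 -0.0066 0 0 0; 0 0.0073 -0.0001 -0.006 0 0 0; 0 0.0078 -0 -0.0053 0 0 0; 0 0.0083 -0.0001 -0.0047 0 0 0
0 0.0087 -0 -0.0039 0 0 0; 0 0.0089 -0 -0.0031 0 0 0; 0 0.0092 -0.0001 -0.0024 0 0 0; 0 0.0093 -0 -0.0016 0 0 0; 0 0.0095 -0.0001 -0.0007 0 0 0; 0 0.0095 -0 0 0 0 0; 0 0.0094 -0.0001 0.0009 0 0 0; 0 0.0094 0 0.0017 0 0 0
[ 8.60442082e-03 -1.21516991e+02  6.96650625e+01]
```

View pics/s4.png

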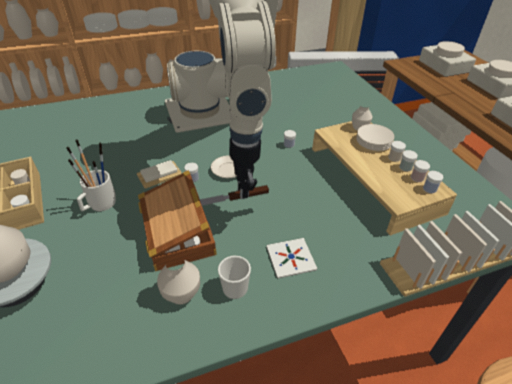

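The lid is now clearly prised open by the blade: its front edge is raised at (180, 205) and the knife goes in at about (215, 200). Next I'll swing it back along an arc.

>>> drive_tool(
  series="0 0.0042 0 -0.0085 0 0 0; 0 0.0049 0 -0.0081 0 0 0; 0 0.0055 0 -0.0077 0 0 0; 0 0.0062 0 -0.0072 0 0 0; 0 0.0069 0 -0.0066 0 0 0; 0 0.0073 0 -0.006 0 0 0; 0 0.0078 0 -0.0053 0 0 0; 0 0.0083 0 -0.0047 0 0 0",
)

```text
t: 19.02
tool_pos: [578.1, -66.7, 90.7]
tcp_rot: [-180.0, -3.0, -90.2]
wrist_force: [-0.1, 2.0, -1.8]
opening: 16.8
grip_force: 108.1
```

>>> drive_tool(
  series="0 0.0087 0 -0.0039 0 0 0; 0 0.0089 0 -0.0031 0 0 0; 0 0.0092 0 -0.0024 0 0 0; 0 0.0093 0 -0.0016 0 0 0; 0 0.0095 0 -0.0007 0 0 0; 0 0.0095 0 0 0 0 0; 0 0 0 0 0 0 0",
)

```text
t: 19.9
tool_pos: [577.7, -121.6, 104.9]
tcp_rot: [180.0, -3.0, -90.3]
wrist_force: [0.7, 0.1, -0.4]
opening: 16.6
grip_force: 108.3
```

>>> drive_tool(
  series="0 0.008 0 0 0 0 0; 0 0.008 0 0 0 0 0; 0 0.006 0 0 0 0 0; 0 0 0 0 0 0 0",
)

```text
t: 20.4
tool_pos: [577.8, -143.3, 106.1]
tcp_rot: [-180.0, -3.0, -90.3]
wrist_force: [-0.8, -0.1, -0.0]
opening: 16.7
grip_force: 108.4
```

>>> drive_tool(
  series="0 0.003 0 0 0 0 0; 0 0.002 0 0 0 0 0",
)

```text
t: 20.65
tool_pos: [577.6, -147.4, 106.3]
tcp_rot: [180.0, -3.0, -90.2]
wrist_force: [0.4, 1.6, -0.8]
opening: 16.9
grip_force: 108.3
```

>>> drive_tool(
  series="0 0.002 0 0 0 0 0; 0 0.002 0 0 0 0 0; 0 0.001 0 0 0 0 0; 0 0.001 0 0 0 0 0",
)

```text
t: 21.15
tool_pos: [577.1, -149.1, 106.0]
tcp_rot: [179.9, -2.6, -90.1]
wrist_force: [-0.1, 22.7, -0.5]
opening: 16.8
grip_force: 108.5
```

>>> drive_tool(
  series="0 -0.01 0 0 0 0 0; 0 -0.03 0 0 0 0 0; 0 -0.04 0 0 0 0 0; 0 -0.05 0 0 0 0 0; 0 -0.05 0 0 0 0 0; 0 -0.05 0 0 0 0 0; 0 -0.02 0 0 0 0 0; 0 0 0 0 0 0 0",
)

```text
t: 22.15
tool_pos: [578.8, 97.0, 93.6]
tcp_rot: [-180.0, -3.0, -90.1]
wrist_force: [-0.4, -0.7, -1.0]
opening: 16.6
grip_force: 108.5
```

```bash
python3 -c "
from h import *
s=status.state();print(s['t'],s['tool_pos'],s['tcp_rot'])
plan((565,115,-25),(180,0,-90.2),8,0,4)
# lid / knife check by projection in the scene camera
cap=capture('scene')[:,:,::-1]; c=calibration('scene')
for th in (0.9,1.5,1.83):
    e=[(580+dx,-275+150*np.cos(th),48+150*np.sin(th)) for dx in (-110,0,110)]
    print(th,proj(c,e).round(0).tolist())
cv2.imwrite('pics/s5.png',cap)
"
```

```text
22.15 [578.78082073  97.03646443  93.57350369] [-179.98568105   -3.03334216  -90.12846608]
0 -0.003 0.0017 0.0147 -0 -0.4 0; 0 -0.0029 0.0018 0.0147 -0 -0.4 0; 0 -0.0029 0.0017 0.0147 -0 -0.3 0; 0 -0.0027 0.0017 0.0147 -0 -0.4 0; 0 -0.0026 0.0018 0.0148 -0 -0.4 0; 0 -0.0026 0.0017 0.0148 -0 -0.4 0.1; 0 -0.0024 0.0017 0.0148 -0 -0.4 -0; 0 -0.0023 0.0018 0.0148 -0 -0.3 -0
0.9 [[167.0, 156.0], [175.0, 183.0], [185.0, 214.0]]
1.5 [[132.0, 152.0], [137.0, 180.0], [143.0, 212.0]]
1.83 [[111.0, 158.0], [115.0, 186.0], [119.0, 220.0]]
```

>>> drive_tool(
  series="0 -0.003 0.0017 0.0147 0 -0.4 0; 0 -0.0029 0.0018 0.0147 0 -0.4 0; 0 -0.0029 0.0017 0.0147 0 -0.3 0; 0 -0.0027 0.0017 0.0147 0 -0.4 0; 0 -0.0026 0.0018 0.0148 0 -0.4 0; 0 -0.0026 0.0017 0.0148 0 -0.4 0; 0 -0.0024 0.0017 0.0148 0 -0.4 0; 0 -0.0023 0.0018 0.0148 0 -0.3 0",
)

```text
t: 23.2
tool_pos: [564.8, 114.4, -26.0]
tcp_rot: [-180.0, 0.0, -90.2]
wrist_force: [0.1, 0.5, -0.5]
opening: 16.6
grip_force: 108.5
```

>>> drive_tool(
  series="0 0 0 0.004 0 0 0; 0 0 0 0.003 0 0 0; 0 0 0 0.001 0 0 0; 0 0 0 0.001 0 0 0; 0 0 0 0 0 0 0",
)

```text
t: 23.82
tool_pos: [565.0, 114.2, -33.8]
tcp_rot: [-180.0, 0.0, -90.2]
wrist_force: [-0.4, -0.5, -0.3]
opening: 16.9
grip_force: 108.5
```

>>> drive_tool(
  series="0 0 0 0.001 0 0 0; 0 0 0 0.0005 0 0 0; 0 0 0 0 0 0 0",
)

```text
t: 24.2
tool_pos: [565.0, 114.2, -35.1]
tcp_rot: [-180.0, -0.0, -90.2]
wrist_force: [-0.4, -0.1, 4.6]
opening: 17.0
grip_force: 109.2
```

Contact with the bench; I'll release and retreat.

>>> drive_tool(
  series="0.3 0 0 0 0 0 0; 1 0 0 0 0 0 0; 1 0 0 0 0 0 0; 1 0 0 0 0 0 0; 1 0 0 -0.02 0 0 0; 1 0 0 -0.04 0 0 0; 1 0 0 -0.05 0 0 0; 1 0 0 -0.05 0 0 0",
  force=20,
)

```text
t: 25.2
tool_pos: [564.6, 114.2, 126.0]
tcp_rot: [180.0, -0.0, -90.2]
wrist_force: [0.2, -0.2, -0.5]
opening: 85.5
grip_force: 0.0
```

>>> drive_tool(
  series="1 -0.03 0 -0.02 0 0 0; 1 -0.05 0 0 0 0 0; 1 0 0 0 0 0 0; 1 0 0 0 0 0 0",
)

```text
t: 25.7
tool_pos: [565.0, 194.2, 144.2]
tcp_rot: [180.0, -0.0, -90.2]
wrist_force: [0.4, -0.6, -0.1]
opening: 85.4
grip_force: 0.0
```

Run:
```python
from h import *
s=status.state();print(s['t'],s['tool_pos'],s['opening'],s['wrist_force'])
im=capture('top').astype(int); c=calibration('top')
h=cv2.cvtColor(im.astype('uint8'),cv2.COLOR_RGB2HSV)
# knife in the wrist picture: brown handle mask and its min-area rectangle in world
w=capture('wrist'); cw=calibration('wrist'); r,g,b=[w[:,:,i].astype(int) for i in range(3)]
m=((r-b>30)&(r<140)).astype('uint8'); n,l,st,ce=cv2.connectedComponentsWithStats(m)
i=1+np.argmax(st[1:,4]); print(st[i]); ys,xs=np.where(l==i); box=cv2.boxPoints(cv2.minAreaRect(np.c_[xs,ys].astype('float32')))
print([px2w(cw,q,16).round(0)[:2].tolist() for q in box])
# lid: where the wooden lid/brass edge is, predicted edge position in top for angles
for th in (0,1.2,1.5,1.7,1.83): print(th,proj(c,[(470,-275+150*np.cos(th),48+150*np.sin(th)),(690,-275+150*np.cos(th),48+150*np.sin(th))]).round(0).tolist())
for row in (170,186,205): 
    print(row,[''.join('W' if (im[row,x,0]-im[row,x,2]>25) else '.' for x in range(295,400))])
```

```text
25.7 [564.98135436 194.16299416 144.17675615] 85.41493375114273 [ 0.35943439 -0.57636525 -0.13494535]
[   0  213   45  130 2530]
[[857.0, 244.0], [807.0, 244.0], [851.0, 432.0], [910.0, 432.0]]
0 [[303.0, 224.0], [303.0, 147.0]]
1.2 [[350.0, 224.0], [348.0, 135.0]]
1.5 [[369.0, 224.0], [367.0, 134.0]]
1.7 [[381.0, 224.0], [379.0, 134.0]]
1.83 [[389.0, 224.0], [386.0, 135.0]]
170 ['......WWWWWWWWWWWWWWWWWW..WWWWWWWWWWWWWWWWWWWWWWWWWWWWWWWWWWWWWWWWWWWWWWWWWWWWWWWWWWWWWWWWWWWWWW.........']
186 ['......WWWWWWWWWWWWWWWWWWWWWWWWWWWWWWWWWWWWWWWWWWWWWWWWWWWWWWWWWWWWWWWWWWWWWWWWWWWWWWWWWWWWWWWWWWW........']
205 ['.......WWWWWWWWWWWWWWW.......WWWWWWWWWWWW....WWWWWWWWWWWWWWWWWWWWWWWWWWWWWWWWWWWWWWWWWWWWWWWWWWWW........']
```

Run:
```python
from h import *
w=capture('wrist'); cw=calibration('wrist'); r,g,b=[w[:,:,i].astype(int) for i in range(3)]
print('expected handle px',proj(cw,[(565,45,16),(565,155,16),(565,-58,8)]).round())
m=((r-b>30)&(r-g>15)).astype('uint8'); n,l,st,ce=cv2.connectedComponentsWithStats(m)
for i in range(1,n):
    if st[i,4]>300:
        ys,xs=np.where(l==i); box=cv2.boxPoints(cv2.minAreaRect(np.c_[xs,ys].astype('float32')))
        print(st[i],[px2w(cw,q,16).round(0)[:2].tolist() for q in box])
# bystanders moved? compare with the start positions in top view
a=cv2.resize(cv2.imread('pics/top0.png'),(512,384),interpolation=cv2.INTER_AREA).astype(int); t=capture('top')[:,:,::-1].astype(int)
for n,(u,v) in dict(mug=(620,388),tile=(380,197),jarA=(272,438),jarB=(470,400),pot=(466,162),saucer=(405,400),vase=(530,180),rest=(518,424)).items():
    u,v=int(u*.64),int(v*.64); T=a[v-14:v+14,u-14:u+14].astype('uint8'); S=t[v-24:v+24,u-24:u+24].astype('uint8')
    mm=cv2.minMaxLoc(cv2.matchTemplate(S,T,cv2.TM_CCOEFF_NORMED)); print(n,round(mm[1],2),np.array(mm[3])-10)
```

```text
expected handle px [[ 256.   13.]
 [ 256.  133.]
 [ 255. -125.]]
[ 246   51   20  111 2032] [[574.0, 77.0], [556.0, 77.0], [556.0, 185.0], [576.0, 185.0]]
[   0  214   45  132 2356] [[858.0, 245.0], [808.0, 245.0], [853.0, 437.0], [912.0, 437.0]]
[ 395  249   65   65 2104] [[411.0, 329.0], [379.0, 285.0], [302.0, 359.0], [332.0, 409.0]]
[  58  268   50   46 1084] [[821.0, 367.0], [761.0, 310.0], [740.0, 341.0], [800.0, 401.0]]
[  155   287   203    74 10453] [[692.0, 345.0], [440.0, 346.0], [428.0, 466.0], [706.0, 464.0]]
[ 75 363  37  21 542] [[825.0, 507.0], [817.0, 469.0], [768.0, 470.0], [774.0, 507.0]]
[403 364  35  20 450] [[359.0, 503.0], [358.0, 471.0], [310.0, 485.0], [309.0, 518.0]]
mug 0.99 [0 0]
tile 1.0 [0 0]
jarA 0.41 [-9  9]
jarB 0.62 [0 0]
pot 1.0 [0 0]
saucer 0.99 [0 0]
vase 1.0 [0 0]
rest 0.98 [0 0]
```

```bash
python3 -c "
from station import workorder
print(workorder.hand_in())"
```

```text
the job is handed in; nothing more can be done
None
```

The blade prised up the lid at the nick and swung it back to its stop, the knife lies flat and released on the bench, and the job is handed in at about 26 s (no verdict was returned); in the last top view six bystanders had not moved, while jar_a and jar_b matched poorly but nothing I moved went near them.

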